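# Right the toppled bottle and check it with the thermometer

## Robot

A 6-joint arm with a two-finger parallel gripper is mounted at the origin on the work surface. World frame = base frame: x ahead of the robot, y to its left, z up, the work surface at z = 0. Lengths are in m, angles in degrees, forces in N, time in s.
With the tool pointing down it reaches from about 0.4 to 0.825 m from the base axis. Payload 7 kg.
Tool frame: the origin (TCP) lies at the centre of the arm's flange, where the gripper is bolted on; the fingertips stand 178 mm ahead of it and the grasp point (between the pads) lies 159 mm ahead of it; z points along the fingers, y is the line along which they close (so a half turn about z gives the same grasp; the last joint's range is limited). The gripper opens to 88 mm and grips with 3 to 60 N. Pads are 19 mm wide; open, the fingers measure 130 mm over their backs; the gripper's body (78 mm by 193 mm) begins 47 mm behind the grasp point.
Start: joints at [-49.842, 20.546, 0.682, 0, -70.136, -16.507], TCP at [0.271, -0.618, 0.405] pointing down, gripper open.
Joint ranges: [-176.03, 176.03], [-82.01, 121.73], [-58.28, 71.71], [-173.87, 95.51], [-174.79, -0.11], [-173.66, 173.66]. Speed limits (degrees/s): [136.94, 136.94, 172.46, 180, 180, 180].

## Interface

Orientations are given as [roll, pitch, yaw] about the fixed x, y, z axes, in that order (R = Rz(yaw) Ry(pitch) Rx(roll)).
In Python, from plant import telemetry, snapshot, workorder, nets gives the robot as it stands.
- The arm moves only by the shell command python3 -m creep 'ROWS'. ROWS is JSON, a list that holds one entry, the list of rows, each a list of 5 numbers: the shift along the tool's x, y, z normalised to -1 to 1, where 1 is 0.2 m, then the turn about the tool's z normalised to -1 to 1, where 1 is pi/2 rad, then the opening, from 0 (shut) to 1 (fully open). In form: [[[x, y, z, spin, hand], ...]]. A call has 1 to 8 rows; each row shifts and turns the commanded pose from where the row before left it, along the tool's axes as they then stand; what a row does not reach is not made up. A row lasts 1/12 s, in which the tool goes at most 41.7 mm and 7.16 degrees, less where a joint would pass 70% of its speed; a pose out of reach is approached as far as the arm can. A call with a number of a shift or a turn outside -1 to 1 is refused whole. A call with a gripper value outside its range is refused whole. The fingers move at their own pace and stop on an object; the grip force is fixed at half the most. Time passes only in rows, so rows that do not move let the fingers close. It gives the time, the measured TCP pose, the force, the opening and the grip force at its end, in the units of the state.
- telemetry.get_obs(): the state, without advancing time (a new reading comes with each control period).
- snapshot(name): name is "side" or "top"; returns a dict with "frame" (480x640x3 uint8, red, green, blue), "fx", "fy", "cx", "cy" (pixels), "k1" (the pictures are not rectified: a ray, as slopes to the right and down, at radius r is drawn at 1 + k1 r^2 times it, then the intrinsics apply), "rvec" (rotation vector, rad) and "tvec" (3), from world to camera coordinates, as OpenCV has them. Camera axes: x right, y down, z forward; pixel columns grow to the right and rows downward; lengths in m; the calibration is good to about 2 mm. A picture is of the moment at which its call begins. There is no depth.
- workorder.close_job(): hands the job in; it is judged then, once.
Trained networks look in a picture, given as the dict that the camera call returned (one of the last four; its "shot" number tells which), for a name from the list of things; names that differ only in an ending like _2 or _b are one class to them, and where a whole thing is asked for, a point or a joint stands for the part that bears it (a point fixed in the world has none). Each returns a list of dicts, best first, with "confidence" (0 to 1); they miss things now and then, are a little off and sometimes report something else, mostly with a low value. They report only what shows in the picture. A call takes as long as a camera call. They do not tell look-alikes from the thing itself.
- nets.find_in(picture, query): "uv" ([column, row] in pixels, amid what is visible of it).
- nets.masks_of(picture, query): "region" (480x640 bool, what is visible of it) and "uv" ([column, row] in pixels, amid what is visible of it).
- nets.landmark_of(picture, query): "uv" ([column, row] in pixels: a listed point, or the origin of a listed thing).
The state is a dict: "clock": time; "joint_pos": joint angles; "qvel": joint speeds; "tau": joint torques, N m; "tool_pos": TCP position; "orientation": TCP orientation; "force": force on the tool from outside, world axes, zero at the start; "moment": the same for the moment, N m; "opening": finger opening in m; "gripper_force": force on a finger pad.
Only numpy, scipy, OpenCV 4.12 (cv2) and the standard library are available. Lean on these libraries where they do the work, as an engineer would, in place of code of your own. Each camera call takes 0.05 s, during which the arm holds its last target. There are 200 camera calls.

## Task

The white square bottle has fallen over: stand it upright on the plywood ware board, wholly on the board, setting it down gently, and let go. Then pick up the yellow thermometer gun and hold it still for about two seconds with its nozzle aimed squarely at the middle of the red band on the standing bottle, from about 6 to 15 cm away. Finally lay the gun gently back on its cork mat on its side, and leave the jar, teacup, dish and stirring stick where they are.

Things in the scene. Friction and masses are not known exactly. Their poses are not given: they have to be found in the camera images.
- bottle: white porcelain bottle, 150 mm tall, 0.35 kg: square body 64 x 64 mm, 86 mm tall, cone shoulder to z = 104 mm, then a straight round neck 32 mm in diameter up to the mouth at 150 mm. Origin: centre of its base; z axis runs from base to mouth. It starts lying on one flat side on the steel top
- bottle_neck (a point): point on the bottle's axis in the neck, 126 mm above the base: where to grip; axes as the bottle's
- bottle_band (a point): centre of the 20 mm wide red band round the bottle's square part, on the bottle's axis, 45 mm above the base (the band's surface is 32 mm out); axes as the bottle's
- board: plywood ware board, 240 x 240 x 12 mm, clamped to the far edge of the steel cart top and fixed; origin: centre of its underside, on the cart top; z up, x away from the robot
- clamp: red-handled bar clamp on the far edge of the board, fixed, stands about 140 mm high; its jaw reaches 40 mm in over the board; origin: on the board's far edge at the cart top's height
- mat: cork mat, 200 (x) x 210 (y) x 4 mm, fixed; origin: centre of its underside
- gun: yellow pistol-shaped infrared thermometer, 0.22 kg, lying on its side on the mat: barrel 150 mm long along x, 44 mm wide (y), 36 mm thick (z); black handle from the rear of the barrel towards -y, out to 103 mm from the barrel's axis, between x = -82 and -30 mm. Origin: under the barrel's middle, at the lying side; x points out of the nozzle, z up as it lies. Grip the barrel across y, near x = 5 mm
- gun_nozzle (a point): centre of the nozzle's front face, at x = 75, y = 0, z = 18 mm in the gun's frame; axes as the gun's; it looks along +x
- lidjar: white porcelain lidded jar, 84 mm in diameter, 110 mm tall, lid and jar one piece; origin: centre of its base; leave alone
- teacup: copper-red teacup, 80 mm in diameter, 65 mm tall; origin: centre of its base; leave alone
- dish: brown stoneware trinket dish, 100 mm in diameter, 28 mm tall; origin: centre of its base; leave alone
- stick: flat wooden stirring stick, 200 (x) x 22 (y) x 7 mm; origin: centre of its underside; leave alone
Not all that is in view belongs to the job. Leave any green look-alike of the gun alone.

How it is judged (in metres and radians):
On the way, in this order (a step that is already met when the one before it is completed fails the run):
1. the bottle stands upright on the board, released and at rest (angle between bottle's own z axis and vertical below 0.12 rad and x of bottle in the frame of board between -0.09 and 0.09 m and y of bottle in the frame of board between -0.09 and 0.09 m and z of bottle in the frame of board between 0.006 and 0.018 m and linear speed of bottle below 0.02 m/s and contact force between bottle and the fingers below 0.05 N), for 0.3 s.
2. the gun, held in the fingers, is aimed steadily at the standing bottle: the band's centre within 20 mm of the nozzle's line, 60 to 220 mm ahead of it (all of step 1 and x of bottle_band in the frame of gun_nozzle between 0.06 and 0.22 m and y of bottle_band in the frame of gun_nozzle between -0.02 and 0.02 m and z of bottle_band in the frame of gun_nozzle between -0.02 and 0.02 m and contact force between gun and the fingers above 1 N and linear speed of gun below 0.03 m/s and angular speed of gun below 0.2 rad/s), for 1 s.
At the end, for the whole second after the job is handed in: The bottle stands upright (within 0.12 rad) wholly on the board (base centre within 90 mm of the board's centre along each side), released; the gun lies flat on its side on the mat, its origin over the mat; both at rest (all of step 1 and z of gun_nozzle in the frame of mat between 0.012 and 0.032 m and x of gun in the frame of mat between -0.1 and 0.1 m and y of gun in the frame of mat between -0.105 and 0.105 m and angle between the z axis of gun and the z axis of mat, either way round below 0.1 rad and linear speed of gun below 0.02 m/s); the robot touches nothing.
It fails at once if the jar, teacup, dish or stick is moved by more than 30 mm (distance of any of lidjar, teacup, dish, stick from where it was at the start of the episode above 0.03 m).
It fails at once if the bottle is let go more than about 25 mm above the board (contact force between bottle and the fingers below 0.05 N and horizontal distance between bottle and board below 0.17 m and z of bottle in the frame of board above 0.037 m and angle between bottle's own z axis and vertical below 0.5 rad).
It fails at once if the gun is let go more than about 25 mm above the mat (contact force between gun and the fingers below 0.05 N and z of gun_nozzle in the frame of mat above 0.047 m).
It also fails if it takes over 72 s, if anything falls off the work surface, if the arm or the gripper's body presses on something with over 40 N, if the wrist force passes 120 N, or if a joint passes its speed limit or range.

## Working session

There is one attempt and no reset: what is moved stays moved. The work goes in short steps, Python scripts to look and compute and a shell command to move; the robot and the scene stay as the last step left them, time stands still between calls to the robot, and variables do not carry over. Pictures are saved under pics/ and viewed, at most 11 in all, crops included, and the job is handed in when it is done.

```bash
mkdir -p pics; cat > h.py <<'E'
import numpy as np, cv2
from plant import telemetry, snapshot, workorder, nets
def K(p): return np.array([[p['fx'],0,p['cx']],[0,p['fy'],p['cy']],[0,0,1.]]), np.array([p['k1'],0,0,0,0.])
def ray(p,uv):
    k,d=K(p); n=cv2.undistortPoints(np.array([[uv]],float),k,d)[0,0]
    R=cv2.Rodrigues(np.array(p['rvec'],float))[0]; t=np.array(p['tvec'],float)
    return -R.T@t, R.T@np.array([n[0],n[1],1.])
def at(p,uv,z):
    o,d=ray(p,uv); return o+d*(z-o[2])/d[2]
def tri(p,a,q,b):
    o,d=ray(p,a);o2,d2=ray(q,b);d/=np.linalg.norm(d);d2/=np.linalg.norm(d2)
    s=np.linalg.lstsq(np.c_[d,-d2],o2-o,rcond=None)[0]
    A=o+d*s[0];B=o2+d2*s[1]; return (A+B)/2,np.linalg.norm(A-B)
def proj(p,X):
    k,d=K(p); return cv2.projectPoints(np.array(X,float).reshape(-1,1,3),np.array(p['rvec'],float),np.array(p['tvec'],float),k,d)[0][:,0]
def save(p,n): cv2.imwrite('pics/'+n,p['frame'][:,:,::-1])
E
python3 - <<'E'
from h import *
np.set_printoptions(precision=4,suppress=True)
P={n:snapshot(n) for n in('side','top')}
for n,p in P.items():
    save(p,n+'0.png'); print(n,ray(p,(320,240)))
for q in ['bottle','bottle_neck','bottle_band','board','clamp','mat','gun','gun_nozzle','lidjar','teacup','dish','stick']:
    r={n:nets.landmark_of(p,q)[:3] for n,p in P.items()}
    for n in r: print(q,n,[(np.round(x['uv'],1).tolist(),round(x['confidence'],2)) for x in r[n]], at(P[n],r[n][0]['uv'],0) if r[n] else '')
    if r['side'] and r['top']: print('   tri',*tri(P['side'],r['side'][0]['uv'],P['top'],r['top'][0]['uv']))
print(telemetry.get_obs())
E
```

```text
side (array([-0.1554,  0.7896,  0.6702]), array([ 0.5313, -0.6727, -0.5151]))
top (array([ 0.3901, -0.0129,  1.4612]), array([ 0.0783, -0.0066, -0.9969]))
bottle side [([252.9, 336.6], 0.7)] [0.416  0.2811 0.    ]
bottle top [([196.2, 274.7], 0.87)] [0.4025 0.3049 0.    ]
   tri [0.4004 0.2986 0.0211] 0.005310583996512855
bottle_neck side [([200.0, 310.3], 0.62)] [0.5614 0.2908 0.    ]
bottle_neck top [([189.8, 228.6], 0.92)] [0.5255 0.3279 0.    ]
   tri [0.5218 0.3188 0.0374] 0.000778184624175354
bottle_band side [([231.4, 325.4], 0.61)] [0.4738 0.2837 0.    ]
bottle_band top [([191.9, 258.7], 0.92), ([304.3, 280.6], 0.27), ([431.7, 283.6], 0.19)] [0.4449 0.3184 0.    ]
   tri [0.4428 0.3099 0.034 ] 0.002163982571945627
board side [([268.4, 238.4], 0.78), ([331.5, 202.2], 0.24)] [ 0.647  -0.0124  0.    ]
board top [([315.3, 188.1], 0.66)] [ 0.6445 -0.0061  0.    ]
   tri [ 0.6429 -0.0068  0.0042] 0.0021920603177142126
clamp side [([223.1, 227.5], 0.75)] [0.7838 0.0189 0.    ]
clamp top [([302.6, 144.1], 0.69)] [0.7647 0.0319 0.    ]
   tri [0.763  0.0331 0.0133] 0.00455525829667726
[... 1197 characters left out ...]
01865268007259957
stick side [([133.9, 300.9], 0.61), ([226.0, 228.5], 0.49)] [0.7014 0.3593 0.    ]
stick top [([182.5, 170.6], 0.79)] [0.6832 0.3562 0.    ]
   tri [0.6864 0.36   0.0065] 0.013402127346181
{'clock': 1.3, 'joint_pos': array([-49.8418,  20.5474,   0.6819,  -0.0001, -70.136 , -16.506 ]), 'qvel': array([ 0.0485, -0.0254,  0.0208, -0.035 ,  0.0144,  0.0213]), 'tau': array([  0.0015, -58.2391,  29.3293,   7.0017,   0.0125,  -0.    ]), 'tool_pos': array([ 0.2708, -0.6183,  0.4046]), 'orientation': array([ 179.9986,   -0.0004, -156.3478]), 'force': array([ 0.3512,  0.2432, -0.2645]), 'moment': array([-0.0334, -0.0315,  0.0058]), 'gripper_force': 0.0, 'opening': 0.08754786179607517}
```

View pics/side0.png

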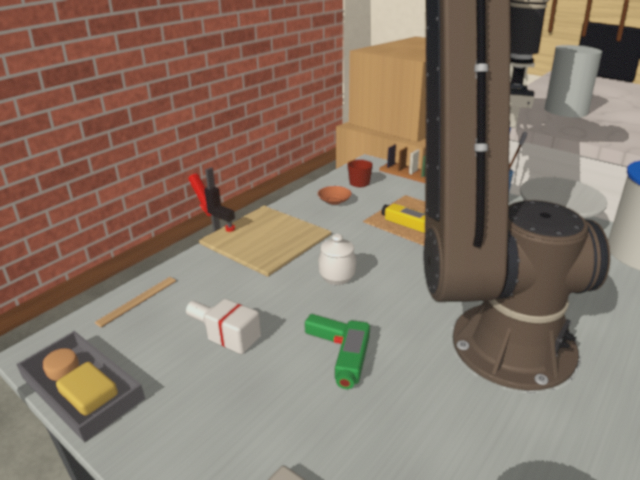

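View pics/top0.png

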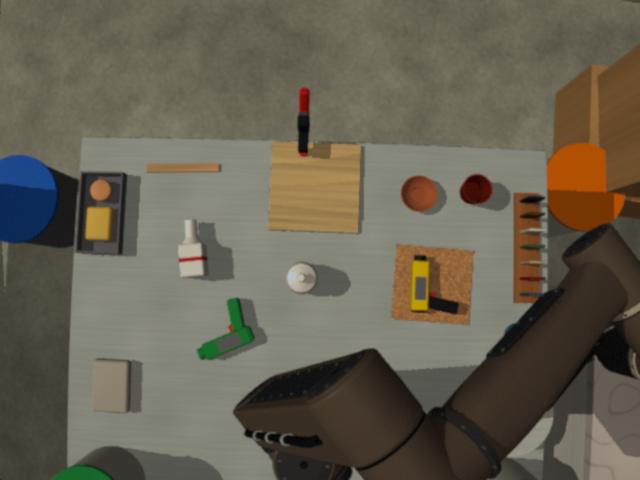

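The side view shows the bottle lying with its neck at (200,310) and band at (231,325). The yellow gun is on the mat at (405,218), and the green decoy is at (345,350). The top view shows the bottle at about (192,250) with its neck pointing to +x, the yellow gun at (420,285), the board at (315,188) and the jar at (303,278).

```bash
python3 - <<'E'
from h import *
np.set_printoptions(precision=4,suppress=True)
for i in range(2):
  P={n:snapshot(n) for n in('side','top')}
  for q,z in [('bottle',.032),('bottle_band',.032),('bottle_neck',.032),('gun',.004),('gun_nozzle',.022),('mat',.004),('board',.0)]:
    for n in P:
      print(q,n,*[at(P[n],x['uv'],z)[:2] for x in nets.landmark_of(P[n],q)[:2]])
p=P['top']
for q,zt in [('bottle',.032),('gun',.04)]:
  for m in nets.masks_of(p,q)[:2]:
    ys,xs=np.nonzero(m['region']); w=np.array([at(p,(x,y),zt)[:2] for x,y in zip(xs,ys)])
    v=np.linalg.eigh(np.cov(w.T))[1][:,1]; print(q,m['uv'],m['confidence'],w.mean(0),w.min(0),w.max(0),'yaw',np.degrees(np.arctan2(v[1],v[0])))
E
python3 -m creep '[[[0,0,0,0.0657,1],[0,0,0,0.0657,1],[0,0,0,0.0657,1],[0,0,0,0.0657,1],[-0.15,0.15,0,0,1],[-0.15,0.15,0,0,1],[-0.15,0.15,0,0,1]]]'
```

```text
bottle side [0.3849 0.3097] [ 0.4553 -0.263 ]
bottle top [0.3994 0.3058] [ 0.6429 -0.4186]
bottle_band side [0.4482 0.3035]
bottle_band top [0.441  0.3113] [ 0.6482 -0.0033]
bottle_neck side [0.5264 0.3172] [0.6092 0.0239]
bottle_neck top [0.6811 0.3464]
gun side [ 0.4011 -0.2918] [0.2275 0.2168]
gun top [ 0.3883 -0.2925] [0.2258 0.2194]
gun_nozzle side [ 0.4657 -0.2804] [0.1908 0.2866]
gun_nozzle top [0.1898 0.296 ] [ 0.4704 -0.2867]
mat side [ 0.4003 -0.3324]
mat top [ 0.393  -0.3226]
board side [ 0.6557 -0.0153] [0.5515 0.2914]
board top [ 0.6556 -0.0015]
bottle side [0.3936 0.3015]
bottle top [ 0.6392 -0.4208]
bottle_band side [0.4407 0.3044] [ 0.3776 -0.2483]
bottle_band top [0.438  0.3069]
bottle_neck side [0.5281 0.3096]
bottle_neck top [0.5246 0.3205] [0.3972 0.3097]
gun side [ 0.3996 -0.2936] [0.2293 0.2152]
gun top [ 0.3882 -0.2882] [0.2267 0.2163]
gun_nozzle side [0.1891 0.2898] [ 0.4675 -0.2834]
gun_nozzle top [ 0.477  -0.2863] [0.1978 0.2984]
mat side [ 0.3907 -0.3311]
mat top [ 0.3999 -0.3228]
board side [ 0.6572 -0.0237] [0.3999 0.0236]
board top [ 0.6584 -0.0051]
bottle [189.4, 252.0] 0.83 [0.4593 0.3112] [0.3951 0.267 ] [0.5482 0.3496] yaw -172.814325354862
gun [423.8, 297.2] 0.8 [ 0.3778 -0.3016] [ 0.3211 -0.3892] [ 0.47   -0.2582] yaw -146.78440867705325
gun [232.3, 337.9] 0.69 [0.2524 0.2055] [0.1878 0.1453] [0.348  0.2843] yaw 145.80550370560354
clock: 3.58
tool_pos: [0.3594, -0.5292, 0.4045]
orientation: [180.0, -0.0, 179.9]
force: [0.7, -0.3, 0.7]
opening: 0.0874
gripper_force: 0.0
```

```bash
python3 -m creep '[[[-0.1,0.16,0,0,1],[-0.1,0.16,0,0,1],[-0.1,0.16,0,0,1],[-0.1,0.16,0,0,1],[-0.1,0.16,0,0,1],[0,0.16,0,0,1],[0,0.16,0,0,1],[0,0.16,0,0,1]]]' | head -2
python3 -m creep '[[[0,0.16,0,0,1],[0,0.16,0,0,1],[0,0.16,0,0,1],[0,0.16,0,0,1],[0,0.16,0,0,1],[0,0.16,0,0,1],[0,0.16,0,0,1],[0,0.16,0,0,1]]]' | head -2
python3 -m creep '[[[0,0.16,0,0,1],[0,0.16,0,0,1],[0,0.16,0,0,1],[0,0.16,0,0,1],[0,0.16,0,0,1],[0,0.16,0,0,1],[0,0.16,0,0,1],[0,0,0,-0.067,1]]]'
python3 - <<'E'
from h import *
np.set_printoptions(precision=4,suppress=True)
p=snapshot('top')
for uv in [(272,142),(362,145),(358,233),(269,230),(315.3,187.5)]: print(at(p,uv,.012))
print(telemetry.get_obs()['tool_pos'],telemetry.get_obs()['joint_pos'])
E
```

```text
clock: 4.25
tool_pos: [0.4593, -0.2723, 0.4046]
clock: 4.92
tool_pos: [0.4587, -0.0164, 0.4051]
clock: 5.58
tool_pos: [0.4594, 0.2104, 0.4047]
orientation: [180.0, 0.1, -174.0]
force: [0.4, -0.6, 0.6]
opening: 0.0881
gripper_force: 0.0
[0.7651 0.1142 0.012 ]
[ 0.7642 -0.1286  0.012 ]
[ 0.5254 -0.1228  0.012 ]
[0.5266 0.1133 0.012 ]
[ 0.6441 -0.0061  0.012 ]
[0.4591 0.2086 0.4045] [  46.7856    4.3294  -20.4399    0.0066  -65.2281 -129.9634]
```

```bash
python3 -m creep '[[[-0.094,0.1265,0,0,1],[-0.094,0.1265,0,0,1],[-0.094,0.1265,0,0,1],[-0.094,0.1265,0,0,1],[0,0,0.15,0,1],[0,0,0.15,0,1],[0,0,0.15,0,1],[0,0,0.15,0,1]]]' | head -2
python3 -m creep '[[[0,0,0.15,0,1],[0,0,0.15,0,1],[0,0,0.08,0,1],[0,0,0,0,1]]]'
python3 - <<'E'
from h import *
P={n:snapshot(n) for n in('side','top')}
a=P['side']['frame'][180:420,60:380]; b=P['top']['frame'][160:340,80:320]
im=np.hstack([cv2.resize(a,(400,300)),cv2.resize(b,(400,300))]); cv2.imwrite('pics/g1.png',im[:,:,::-1])
E
```

```text
clock: 6.3
tool_pos: [0.5234, 0.314, 0.2836]
clock: 6.63
tool_pos: [0.5223, 0.3128, 0.2047]
orientation: [-179.8, -0.3, -174.1]
force: [-0.0, -1.3, 0.1]
opening: 0.0874
gripper_force: 0.0
```

View pics/g1.png

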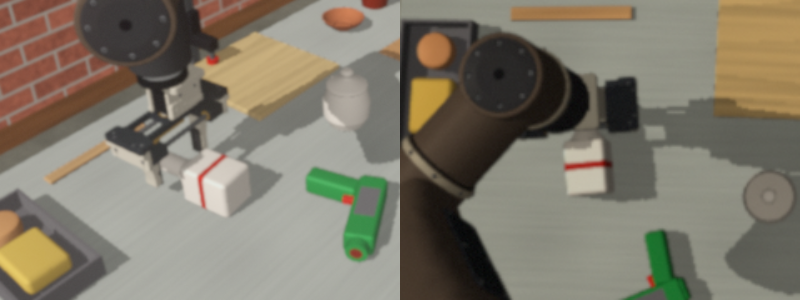

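The crop shows the fingers straddling the neck at about (165,165), with the body clear of them. I'll go down the last 14 mm and close.

```bash
python3 -m creep '[[[0,0.02,0.068,0,1],[0,0,0,0,0.5],[0,0,0,0,0.3],[0,0,0,0,0],[0,0,0,0,0],[0,0,0,0,0],[0,0,0,0,0],[0,0,0,0,0]]]'
```

```text
clock: 7.4
tool_pos: [0.5229, 0.3186, 0.1954]
orientation: [180.0, 0.0, -174.0]
force: [0.3, -0.4, 0.4]
opening: 0.0465
gripper_force: 0.0
```

```bash
python3 -m creep '[[[0,0,0,0,0],[0,0,0,0,0],[0,0,0,0,0],[0,0,0,0,0],[0,0,0,0,0],[0,0,0,0,0]]]'
```

```text
clock: 7.9
tool_pos: [0.5229, 0.3185, 0.1951]
orientation: [-180.0, -0.0, -174.0]
force: [0.1, -1.5, 1.7]
opening: 0.031
gripper_force: 29.9
```

```bash
python3 -m creep '[[[0.0315,0,-0.082,0,0],[0.0315,0,-0.082,0,0],[0.051,0,-0.07,0,0],[0.051,0,-0.07,0,0],[0.0665,0,-0.054,0,0],[0.0665,0,-0.054,0,0],[0.078,0,-0.035,0,0],[0.078,0,-0.035,0,0]]]'
python3 - <<'E'
from h import *
P={n:snapshot(n) for n in('side','top')}
a=P['side']['frame'][180:420,60:380]; b=P['top']['frame'][160:340,80:320]
im=np.hstack([cv2.resize(a,(400,300)),cv2.resize(b,(400,300))]); cv2.imwrite('pics/g2.png',im[:,:,::-1])
E
```

```text
clock: 8.57
tool_pos: [0.4318, 0.3089, 0.2914]
orientation: [180.0, -0.0, -174.0]
force: [-0.9, 1.2, -3.3]
opening: 0.0314
gripper_force: 30.0
```

View pics/g2.png

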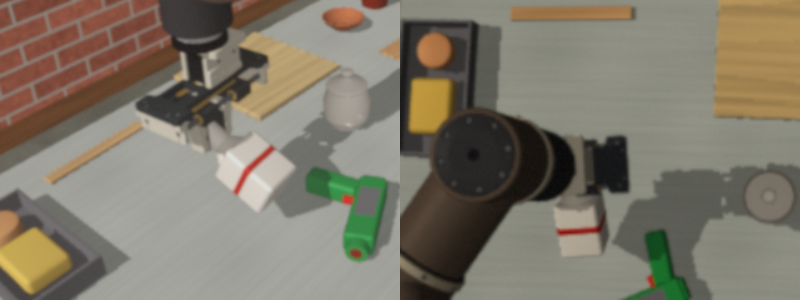

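The bottle has tilted to about 45° in the fingers: neck at (215,130), band at (245,170). It seems to be carried fully by the grip. I'll check whether it keeps swinging.

```bash
cat > tilt.py <<'E'
from h import *
np.set_printoptions(precision=4,suppress=True)
P={n:snapshot(n) for n in('side','top')}
t=telemetry.get_obs(); g=t['tool_pos']-[0,0,.159]
print('grasp',g)
for q in ('bottle','bottle_band'):
    for n in P:
        for x in nets.landmark_of(P[n],q)[:1]: print(q,n,np.round(x['uv']),x['confidence'])
    a=[nets.landmark_of(P[n],q) for n in('side','top')]
    if a[0] and a[1]:
        X,e=tri(P['side'],a[0][0]['uv'],P['top'],a[1][0]['uv']); d=g-X; print(q,X,e,'tilt',np.degrees(np.arccos(d[2]/np.linalg.norm(d))),np.linalg.norm(d))
# side-only: tilt fit, known yaw Y, length L
    ax=np.array([np.cos(np.radians(6)),np.sin(np.radians(6)),0])
    L={'bottle':.126,'bottle_band':.081}[q]
    if a[0]:
        th=np.radians(np.arange(-30,100,1.)); pts=g-L*(np.sin(th)[:,None]*ax+np.cos(th)[:,None]*np.array([0,0,1]))
        e=np.linalg.norm(proj(P['side'],pts)-a[0][0]['uv'],axis=1); i=e.argmin(); print('side fit',np.degrees(th[i]),e[i])
E
python3 tilt.py; python3 -m creep '[[[0,0,0,0,0],[0,0,0,0,0],[0,0,0,0,0],[0,0,0,0,0],[0,0,0,0,0],[0,0,0,0,0]]]'; python3 tilt.py
```

```text
grasp [0.4323 0.3092 0.1325]
bottle side [285. 336.] 0.97
bottle top [193. 308.] 0.71
bottle [0.3163 0.2958 0.0666] 0.0009007778937025328 tilt 60.5369259991412 0.13402697561110413
side fit 61.0 4.851384502089971
bottle_band side [262. 315.] 0.95
bottle_band top [190. 291.] 0.8
bottle_band [0.3618 0.2996 0.0937] 0.003807690141633008 tilt 61.39528844902532 0.08099489748183672
side fit 62.0 0.7039359813998469
clock: 9.67
tool_pos: [0.4326, 0.3091, 0.2915]
orientation: [180.0, 0.0, -174.0]
force: [0.5, 0.1, -2.6]
opening: 0.0313
gripper_force: 30.0
grasp [0.4326 0.3091 0.1325]
bottle side [284. 335.] 0.97
bottle top [191. 306.] 0.9
bottle [0.3198 0.2979 0.0689] 0.00430945104476288 tilt 60.682712662026496 0.12996347436018346
side fit 61.0 3.2322030985887253
bottle_band side [263. 316.] 0.9
bottle_band top [189. 290.] 0.97
bottle_band [0.3624 0.3008 0.092 ] 0.0023302701799887897 tilt 60.185347702335655 0.08151104357132391
side fit 61.0 1.0060131983886567
```

The bottle holds at 61° from vertical, so pad friction is carrying it. I'll shake it with sharp reversals at the bottom and gentle ones at the top, so its inertia adds to gravity and it swings down.

```bash
python3 -m creep '[[[0,0,-0.2,0,0],[0,0,-0.15,0,0],[0,0,-0.1,0,0],[0,0,-0.05,0,0],[0,0,0.05,0,0],[0,0,0.1,0,0],[0,0,0.15,0,0],[0,0,0.2,0,0]]]'|head -2
python3 -m creep '[[[0,0,-0.2,0,0],[0,0,-0.15,0,0],[0,0,-0.1,0,0],[0,0,-0.05,0,0],[0,0,0,0,0],[0,0,0,0,0]]]'
python3 tilt.py
```

```text
clock: 10.83
tool_pos: [0.4327, 0.3092, 0.2914]
clock: 11.33
tool_pos: [0.4321, 0.3087, 0.3901]
orientation: [-180.0, -0.1, -174.0]
force: [0.1, -0.4, -4.4]
opening: 0.0315
gripper_force: 30.0
grasp [0.4321 0.3085 0.2305]
bottle side [259. 306.] 0.95
bottle top [188. 289.] 0.65
bottle [0.3665 0.3014 0.111 ] 0.003468540075181305 tilt 28.877007931308803 0.136466957652766
side fit 29.999999999999996 5.171136173733892
bottle_band side [247. 281.] 0.92
bottle_band top [182. 280.] 0.63
bottle_band [0.3869 0.3057 0.1597] 0.0018615955812996594 tilt 32.56306535379254 0.0839949381985681
side fit 31.0 1.7938904109270706
```

```bash
python3 -m creep '[[[-0.03,0,0.03,0,0],[-0.07,0,0.07,0,0],[-0.1,0,0.1,0,0],[-0.13,0,0.13,0,0],[0.13,0,-0.13,0,0],[0.1,0,-0.1,0,0],[0.07,0,-0.07,0,0],[0.03,0,-0.03,0,0]]]'
python3 tilt.py
```

```text
clock: 12.5
tool_pos: [0.4325, 0.3097, 0.3917]
orientation: [-180.0, -0.0, -173.9]
force: [-1.2, 0.1, -2.2]
opening: 0.0315
gripper_force: 30.0
grasp [0.4324 0.3093 0.2334]
bottle side [250. 304.] 0.88
bottle top [184. 276.] 0.61
bottle [0.3934 0.3079 0.1088] 0.010896306004749546 tilt 17.41167036607681 0.13061802664672634
side fit 21.0 3.097642465478683
bottle_band side [238. 283.] 0.59
bottle_band top [184. 269.] 0.96
bottle_band [0.4133 0.3038 0.1434] 6.907948412163978e-05 tilt 12.450302590861218 0.09215519786950536
side fit 18.0 4.1059515452233475
```

```bash
python3 -m creep '[[[-0.03,0,0.03,0,0],[-0.07,0,0.07,0,0],[-0.1,0,0.1,0,0],[-0.13,0,0.13,0,0],[0.13,0,-0.13,0,0],[0.1,0,-0.1,0,0],[0.07,0,-0.07,0,0],[0.03,0,-0.03,0,0]]]'|head -2
python3 tilt.py; python3 - <<'E'
from h import *
P={n:snapshot(n) for n in('side','top')}
a=P['side']['frame'][120:360,60:380]; b=P['top']['frame'][160:340,80:320]
im=np.hstack([cv2.resize(a,(400,300)),cv2.resize(b,(400,300))]); cv2.imwrite('pics/g3.png',im[:,:,::-1])
E
```

```text
clock: 13.67
tool_pos: [0.4326, 0.3096, 0.3915]
grasp [0.4325 0.3093 0.2333]
bottle side [238. 303.] 0.9
bottle top [185. 268.] 0.65
bottle [0.4168 0.3097 0.1005] 0.003787877458452938 tilt 6.736718878324144 0.13369279479791255
side fit 9.0 3.7396095928936197
bottle_band side [231. 281.] 0.94
bottle_band top [180. 264.] 0.43
bottle_band [0.4247 0.313  0.1474] 0.0033839393601850743 tilt 5.726167743040401 0.0863668450788242
side fit 6.000000000000001 3.7487996283960636
```

View pics/g3.png

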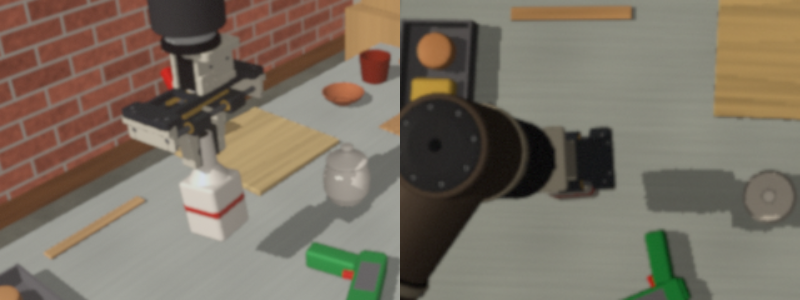

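The bottle now hangs nearly upright, about 7° off, with its body at (215,205) in the crop. I'll carry it smoothly to the board and then turn it.

```bash
python3 -m creep '[[[-0.0094,-0.02,0,0,0],[-0.0187,-0.04,0,0,0],[-0.0281,-0.06,0,0,0],[-0.0375,-0.08,0,0,0],[-0.0415,-0.0885,0,0,0],[-0.0415,-0.0885,0,0,0],[-0.0415,-0.0885,0,0,0],[-0.0415,-0.0885,0,0,0]]]'|head -2
python3 -m creep '[[[-0.0415,-0.0885,0,0,0],[-0.0415,-0.0885,0,0,0],[-0.0415,-0.0885,0,0,0],[-0.0415,-0.0885,0,0,0],[-0.0415,-0.0885,0,0,0],[-0.0415,-0.0885,0,0,0],[-0.0415,-0.0885,0,0,0],[-0.0415,-0.0885,0,0,0]]]'|head -2
python3 -m creep '[[[-0.0415,-0.0885,0,0,0],[-0.0415,-0.0885,0,0,0],[-0.0375,-0.08,0,0,0],[-0.0281,-0.06,0,0,0],[-0.0187,-0.04,0,0,0],[-0.0094,-0.02,0,0,0],[0,0,0,-0.03,0],[0,0,0,-0.06,0]]]'|head -2
python3 -m creep '[[[0,0,0,-0.065,0],[0,0,0,-0.065,0],[0,0,0,-0.065,0],[0,0,0,-0.065,0],[0,0,0,-0.053,0],[0,0,0,-0.03,0],[0,0,0,0,0]]]'
sed -i 's/np.radians(6)),np.sin(np.radians(6))/np.radians(t["orientation"][2]-180)),np.sin(np.radians(t["orientation"][2]-180))/' tilt.py; python3 tilt.py
```

```text
clock: 14.93
tool_pos: [0.4966, 0.2024, 0.3916]
clock: 15.6
tool_pos: [0.5773, 0.0683, 0.3915]
clock: 16.27
tool_pos: [0.6198, -0.0011, 0.3913]
clock: 16.85
tool_pos: [0.6196, -0.0004, 0.3915]
orientation: [180.0, 0.0, -134.8]
force: [0.1, 0.5, -3.0]
opening: 0.0317
gripper_force: 30.0
grasp [ 0.6197 -0.0005  0.2325]
bottle side [276. 211.] 0.94
bottle top [316. 194.] 0.83
bottle [ 0.6122 -0.0099  0.0927] 0.0029771115810811686 tilt 4.896328942980042 0.14033121622446174
side fit 6.000000000000001 5.141455383460706
bottle_band side [271. 193.] 0.81
bottle_band top [314. 190.] 0.83
bottle_band [ 0.6169 -0.0034  0.142 ] 0.0015116454758333957 tilt 2.569658898514356 0.0905941703143729
side fit 2.0 3.576104049295393
```

```bash
python3 -m creep '[[[0,0,0.02,0,0],[0,0,0.04,0,0],[0,0,0.07,0,0],[0,0,0.07,0,0],[0,0,0.06,0,0],[0,0,0.05,0,0],[0,0,0.03,0,0],[0,0,0.02,0,0]]]'|sed -n 2,4p
python3 -m creep '[[[0,0,0.015,0,0],[0,0,0.015,0,0],[0,0,0,0,0]]]'|sed -n 2,4p
python3 -m creep '[[[0,0,0.015,0,0],[0,0,0.015,0,0],[0,0,0,0,0]]]'|sed -n 2,4p
```

```text
tool_pos: [0.6197, -0.0008, 0.3182]
orientation: [180.0, -0.1, -135.0]
force: [0.4, 0.1, -3.5]
tool_pos: [0.6199, -0.0008, 0.3132]
orientation: [180.0, -0.0, -135.0]
force: [-0.4, 0.9, -3.0]
tool_pos: [0.6197, -0.0008, 0.307]
orientation: [180.0, -0.0, -135.0]
force: [-0.6, -0.8, -3.0]
```

```bash
for i in 1; do python3 -m creep '[[[0,0,0.01,0,0],[0,0,0,0,0]]]'|sed -n 2,4p
python3 -m creep '[[[0,0,0.01,0,0],[0,0,0,0,0]]]'|sed -n 2,4p
python3 -m creep '[[[0,0,0.01,0,0],[0,0,0,0,0]]]'|sed -n 2,4p; done
```

```text
tool_pos: [0.62, -0.0008, 0.3067]
orientation: [-179.9, 0.0, -135.0]
force: [-3.1, 0.4, 3.9]
tool_pos: [0.6202, -0.0007, 0.3066]
orientation: [-179.9, 0.1, -134.9]
force: [-5.8, 1.6, 16.2]
tool_pos: [0.6206, -0.0006, 0.3064]
orientation: [-179.8, 0.2, -134.9]
force: [-8.6, 2.6, 25.3]
```

```bash
python3 tilt.py; python3 - <<'E'
from h import *
P={n:snapshot(n) for n in('side','top')}
a=P['side']['frame'][130:280,180:380]; b=P['top']['frame'][130:280,220:420]
im=np.hstack([cv2.resize(a,(400,300)),cv2.resize(b,(400,300))]); cv2.imwrite('pics/g4.png',im[:,:,::-1])
E
```

```text
grasp [ 0.6206 -0.0006  0.1474]
bottle side [276. 238.] 0.64
bottle top [316. 200.] 0.77
bottle [ 0.6122 -0.0064  0.0178] 0.0035611407996439487 tilt 4.491270615218155 0.13009368048271172
side fit 4.0 1.6528442213495442
bottle_band side [276. 221.] 0.9
bottle_band top [313. 196.] 0.83
bottle_band [ 0.6098 -0.0017  0.0694] 0.004982015306681849 tilt 7.883099088633529 0.0788135847958796
side fit 8.0 0.7447940717715813
```

View pics/g4.png

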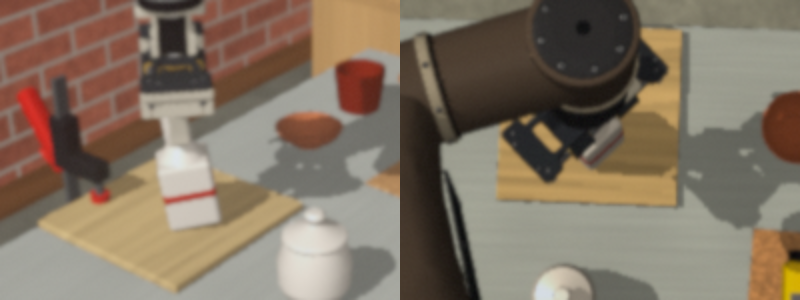

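The bottle still leans about 7°, jammed by edge friction (body at (190,195) in the crop). I'll ease off the press and draw the grip over the base edge so it stands up.

```bash
python3 -m creep '[[[0,0,-0.01,0,0],[0.015,0,0.002,0,0],[0.015,0,0.003,0,0],[0.015,0,0.003,0,0],[0.015,0,0.003,0,0],[0,0,0,0,0]]]'|sed -n 2,4p
python3 tilt.py
python3 -m creep '[[[0.01,0,0.003,0,0],[0.01,0,0.003,0,0],[0,0,0,0,0]]]'|sed -n 2,4p
python3 tilt.py
```

```text
tool_pos: [0.6124, -0.0091, 0.3046]
orientation: [-179.8, 0.3, -134.9]
force: [-2.6, 1.4, 12.6]
grasp [ 0.6125 -0.009   0.1457]
bottle side [280. 242.] 0.97
bottle top [317. 201.] 0.49
bottle [ 0.608  -0.012   0.0046] 0.003557745888664203 tilt 2.189858991029126 0.14115599837821155
side fit 3.0000000000000004 5.528223664901619
bottle_band side [279. 223.] 0.95
bottle_band top [316. 194.] 0.71
bottle_band [ 0.6136 -0.0131  0.0566] 0.011746796978730389 tilt 2.745698749584174 0.0891327029109852
side fit 5.0 2.624708592352763
tool_pos: [0.6097, -0.0119, 0.3037]
orientation: [-179.8, 0.3, -134.9]
force: [-4.1, 0.6, 14.0]
grasp [ 0.6098 -0.0118  0.1447]
bottle side [276. 242.] 0.77
bottle top [319. 198.] 0.43
bottle [ 0.6185 -0.0147 -0.0002] 0.004258655503928938 tilt 3.600504517847134 0.14527357220944087
side fit -3.0000000000000004 4.752334373981936
bottle_band side [275. 220.] 0.56
bottle_band top [314. 197.] 0.5
bottle_band [ 0.6092 -0.0045  0.0683] 0.0018245531960188275 tilt 5.514930780765885 0.07677753746229234
side fit -4.0 0.5190084066385834
```

```bash
python3 -m creep '[[[0,0,-0.007,0,0],[0,0,0,0,0.4],[0,0,0,0,0.45],[0,0,0,0,0.55],[0,0,0,0,0.8],[0,0,0,0,1],[0,0,0,0,1],[0,0,0,0,1]]]'
python3 -m creep '[[[0,0,0,0,1],[0,0,0,0,1],[0,0,-0.05,0,1],[0,0,-0.15,0,1],[0,0,-0.15,0,1],[0,0,-0.15,0,1],[0,0,-0.15,0,1]]]'|sed -n 2,5p
python3 - <<'E'
from h import *
np.set_printoptions(precision=4,suppress=True)
P={n:snapshot(n) for n in('side','top')}
for q in ('bottle','bottle_band','bottle_neck'):
    a=[nets.landmark_of(P[n],q) for n in('side','top')]
    for i,n in enumerate(P):
        if a[i]: print(q,n,at(P[n],a[i][0]['uv'],{'bottle':.012,'bottle_band':.057,'bottle_neck':.138}[q]),a[i][0]['confidence'])
    if a[0] and a[1]: print(*tri(P['side'],a[0][0]['uv'],P['top'],a[1][0]['uv']))
a=P['side']['frame'][130:280,180:380]; b=P['top']['frame'][130:280,220:420]
im=np.hstack([cv2.resize(a,(400,300)),cv2.resize(b,(400,300))]); cv2.imwrite('pics/g5.png',im[:,:,::-1])
E
```

```text
clock: 22.03
tool_pos: [0.6085, -0.0121, 0.3012]
orientation: [180.0, -0.0, -135.0]
force: [0.9, -0.0, -0.2]
opening: 0.0669
gripper_force: 0.0
tool_pos: [0.6083, -0.0122, 0.4339]
orientation: [-180.0, 0.0, -135.0]
force: [0.3, -0.0, -0.1]
opening: 0.0879
bottle side [ 0.472  -0.2942  0.012 ] 0.57
bottle top [ 0.6149 -0.0072  0.012 ] 0.64
[ 0.4808 -0.0619  0.1378] 0.2511087052749784
bottle_band side [ 0.6087 -0.0172  0.057 ] 0.86
bottle_band top [ 0.6065 -0.0118  0.057 ] 0.59
[ 0.6053 -0.0124  0.0603] 0.0017154782520230254
bottle_neck side [ 0.6144 -0.0157  0.138 ] 0.96
bottle_neck top [ 0.6164 -0.0095  0.138 ] 0.68
[ 0.6139 -0.0113  0.1401] 0.005393093391812642
```

View pics/g5.png

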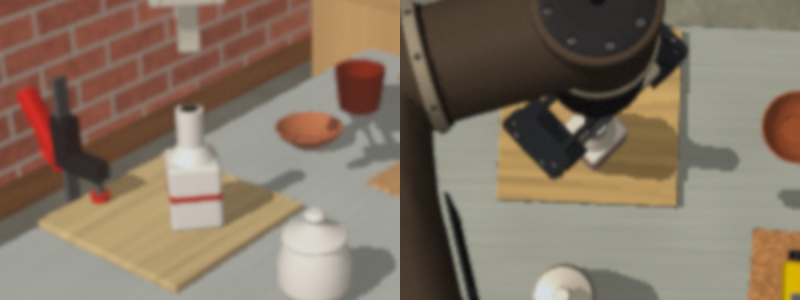

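The bottle stands upright on the board with its body at (195,190) in the crop, at about (0.611, -0.012). Now I'll measure the gun from its yellow pixels.

```bash
cat > gun.py <<'E'
from h import *
np.set_printoptions(precision=4,suppress=True)
def gun(p,box=None,z=.04):
    hsv=cv2.cvtColor(p['frame'],cv2.COLOR_RGB2HSV)
    m=cv2.inRange(hsv,(22,150,90),(34,255,255)); keep=np.zeros_like(m); keep[box[1]:box[3],box[0]:box[2]]=255
    m=cv2.morphologyEx(m&keep,cv2.MORPH_CLOSE,np.ones((15,15)))
    c=max(cv2.findContours(m,cv2.RETR_EXTERNAL,cv2.CHAIN_APPROX_NONE)[0],key=cv2.contourArea)
    return np.array([at(p,q[0],z)[:2] for q in c])
if __name__=='__main__':
    p=snapshot('top'); w=gun(p,(390,230,480,330))
    r=cv2.minAreaRect((w*1000).astype(np.float32)); print(r, w.min(0),w.max(0))
    for q,z in (('gun',.004),('gun_nozzle',.022)):
        print(q,[at(p,x['uv'],z)[:2] for x in nets.landmark_of(p,q)[:2]])
E
python3 gun.py
```

```text
((392.01611328125, -282.7699279785156), (129.8003387451172, 47.18744659423828), 0.9451444745063782) [ 0.3268 -0.3071] [ 0.4569 -0.2599]
gun [array([ 0.3901, -0.2903])]
gun_nozzle [array([ 0.4719, -0.2898])]
```

```bash
python3 -m creep '[[[0.1414,-0.02,0,0,1],[0.1414,-0.02,0,0,1],[0.1414,-0.02,0,0,1],[0.1414,-0.02,0,0,1],[0.1414,-0.02,0,0,1],[0.1414,-0.02,0,0,1],[0.1414,-0.02,0,0,1],[0.1414,-0.02,0,0,1]]]'|sed -n 2,3p
python3 -m creep '[[[0.1414,-0.02,0,0,1],[0.1414,-0.02,0,0,1],[0.1414,-0.02,0,0,1],[0.1414,-0.02,0,0,1],[0,0,0,0.07,1],[0,0,0,0.07,1],[0,0,0,0.07,1],[0,0,0,0.07,1]]]'|sed -n 2,3p
python3 -m creep '[[[0,0,0.15,0.07,1],[0,0,0.15,0.07,1],[0,0,0.15,0.07,1],[0,0,0.15,0,1],[0,0,0,0,1],[0,0,0,0,1]]]'|sed -n 1,3p
```

```text
tool_pos: [0.4702, -0.1956, 0.4312]
orientation: [180.0, -0.0, -135.0]
tool_pos: [0.4023, -0.2863, 0.4312]
orientation: [180.0, -0.0, -160.6]
clock: 25.0
tool_pos: [0.4023, -0.286, 0.3107]
orientation: [180.0, -0.2, -179.0]
```

```bash
python3 -m creep '[[[0,0,0.13,0,1],[0,0,0.13,0,1],[0,0,0.1,0,1],[0,0,0.08,0,1],[0,0,0.06,0,1],[0,0,0.06,0,1],[0,0,0.06,0,1],[0,0,0,0,1]]]'|sed -n 2,4p
python3 - <<'E'
from h import *
P={n:snapshot(n) for n in('side','top')}
a=P['side']['frame'][130:280,300:500]; b=P['top']['frame'][200:350,320:520]
im=np.hstack([cv2.resize(a,(400,300)),cv2.resize(b,(400,300))]); cv2.imwrite('pics/g6.png',im[:,:,::-1])
E
```

```text
tool_pos: [0.4033, -0.2862, 0.1876]
orientation: [-180.0, -0.0, -179.0]
force: [-0.8, 0.3, -0.6]
```

View pics/g6.png

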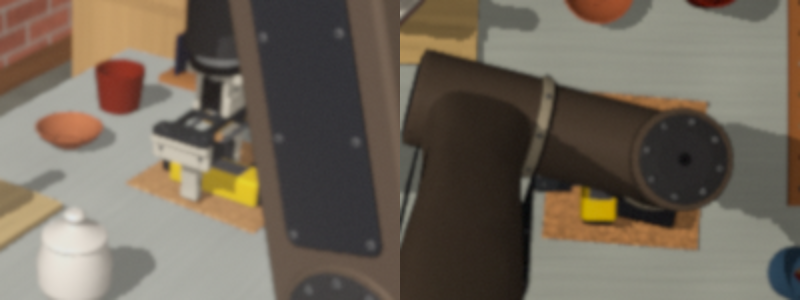

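The fingers straddle the yellow barrel at (190,180) in the crop. I'll close them.

```bash
python3 -m creep '[[[0,0,0,0,0.6],[0,0,0,0,0.3],[0,0,0,0,0],[0,0,0,0,0],[0,0,0,0,0],[0,0,0,0,0],[0,0,0,0,0],[0,0,0,0,0]]]'
python3 -m creep '[[[0,0,0,0,0],[0,0,0,0,0],[0,0,-0.01,0,0],[0,0,-0.02,0,0],[0,0,-0.05,0,0],[0,0,-0.1,0,0],[0,0,-0.1,0,0],[0,0,-0.06,0,0]]]'
python3 -m creep '[[[0,0,-0.03,0,0],[0,0,-0.01,0,0],[0,0,0,0,0]]]'
python3 - <<'E'
from h import *
from gun import gun
np.set_printoptions(precision=4,suppress=True)
P={n:snapshot(n) for n in('side','top')}
for q in('gun_nozzle','gun'):
  a=[nets.landmark_of(P[n],q)[:2] for n in('side','top')]
  print(q,[[(np.round(x['uv']),round(x['confidence'],2)) for x in y] for y in a])
  for x in a[0]:
    for y in a[1]: print(*tri(P['side'],x['uv'],P['top'],y['uv']))
a=P['side']['frame'][130:280,300:500]; b=P['top']['frame'][200:350,320:520]
im=np.hstack([cv2.resize(a,(400,300)),cv2.resize(b,(400,300))]); cv2.imwrite('pics/g7.png',im[:,:,::-1])
E
```

```text
clock: 26.43
tool_pos: [0.4026, -0.286, 0.1875]
orientation: [-180.0, 0.0, -179.1]
force: [-0.9, 0.3, 1.3]
opening: 0.0443
gripper_force: 29.9
clock: 27.1
tool_pos: [0.4027, -0.2861, 0.2573]
orientation: [-180.0, 0.1, -179.1]
force: [0.3, -1.1, -0.6]
opening: 0.0437
gripper_force: 29.9
clock: 27.35
tool_pos: [0.4023, -0.2859, 0.2635]
orientation: [180.0, 0.0, -179.1]
force: [0.1, 0.5, -1.5]
opening: 0.0439
gripper_force: 29.9
gun_nozzle [[(array([384., 185.]), 0.96), (array([344., 380.]), 0.66)], [(array([196., 357.]), 0.96)]]
[0.2128 0.2092 0.3541] 0.049483668545424374
[0.1899 0.2908 0.0323] 0.0026314858945946477
gun [[(array([408., 199.]), 0.96), (array([351., 358.]), 0.76)], [(array([422., 286.]), 0.9), (array([226., 343.]), 0.56)]]
[ 0.3939 -0.2808  0.0811] 0.00963758618756973
[0.222  0.1515 0.3061] 0.08282925489600408
[ 0.4699 -0.3332 -0.5428] 0.21430381512581642
[0.2254 0.2191 0.0064] 0.0023149087839081316
```

View pics/g7.png

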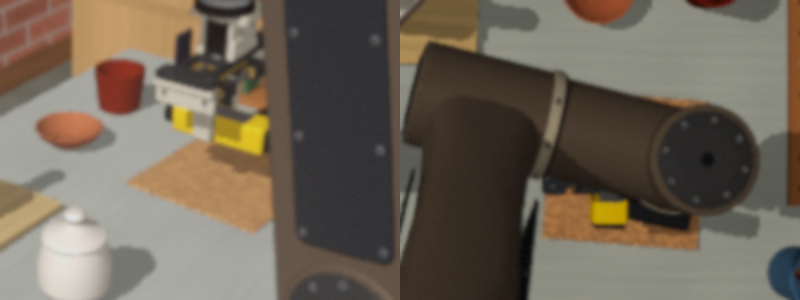

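The gun came up level: barrel at (220,130), black nozzle end at (170,112). Now I'll move to the aiming pose, turn 44°, lower and settle.

```bash
python3 -m creep '[[[-0.015,0.03,0,0,0],[-0.04,0.08,0,0,0],[-0.055,0.11,0,0,0],[-0.06,0.12,0,0,0],[-0.06,0.12,0,0,0],[-0.045,0.09,0,0,0],[-0.022,0.045,0,0,0],[-0.008,0.02,0,0,0]]]'|sed -n 2,3p
python3 -m creep '[[[0,0,0,-0.03,0],[0,0,0,-0.06,0],[0,0,0,-0.07,0],[0,0,0,-0.07,0],[0,0,0,-0.07,0],[0,0,0,-0.07,0],[0,0,0,-0.06,0],[0,0,0,-0.04,0]]]'|sed -n 2,3p
python3 -m creep '[[[0,0,0.02,-0.02,0],[0,0,0.04,0,0],[0,0,0.05,0,0],[0,0,0.05,0,0],[0,0,0.03,0,0],[0,0,0.015,0,0],[0,0,0,0,0],[0,0,0,0,0]]]'
python3 - <<'E'
from h import *
np.set_printoptions(precision=4,suppress=True)
P={n:snapshot(n) for n in('side','top')}
for q,z in(('gun_nozzle',.057),('bottle_band',.057),('bottle_neck',.138)):
  a=[nets.landmark_of(P[n],q)[:2] for n in('side','top')]
  print(q,[[(np.round(x['uv']),round(x['confidence'],2),at(P[n],x['uv'],z)) for x in y] for n,y in zip(P,a)])
  if a[0] and a[1]: print(*tri(P['side'],a[0][0]['uv'],P['top'],a[1][0]['uv']))
t=telemetry.get_obs(); y=np.radians(t['orientation'][2]-180); g=t['tool_pos']-[0,0,.165]
ax=np.array([np.cos(y),np.sin(y),0]); pts=[g+ax*.07,g+ax*.14,g+ax*.21]; print(pts)
ims=[]
for n,(x0,y0) in (('side',(220,130)),('top',(260,150))):
  f=P[n]['frame'].copy()
  for u in proj(P[n],pts): cv2.circle(f,tuple(int(v) for v in np.round(u)),1,(0,0,255),-1)
  ims.append(cv2.resize(f[y0:y0+150,x0:x0+200],(400,300)))
cv2.imwrite('pics/g8.png',np.hstack(ims)[:,:,::-1])
E
```

```text
tool_pos: [0.4623, -0.1606, 0.2634]
orientation: [180.0, 0.0, -179.0]
tool_pos: [0.4611, -0.1626, 0.2633]
orientation: [180.0, -0.0, -136.5]
clock: 29.65
tool_pos: [0.4616, -0.1622, 0.2224]
orientation: [180.0, -0.0, -135.0]
force: [-0.3, 0.4, -1.1]
opening: 0.044
gripper_force: 29.9
gun_nozzle [[(array([331., 220.]), 0.84, array([ 0.5147, -0.1032,  0.057 ])), (array([346., 382.]), 0.81, array([0.1721, 0.3118, 0.057 ]))], [(array([195., 356.]), 0.57, array([0.1937, 0.2874, 0.057 ]))]]
[0.2383 0.2433 0.3001] 0.02629141902057446
bottle_band [[(array([279., 223.]), 0.8, array([ 0.61  , -0.0156,  0.057 ]))], [(array([316., 196.]), 0.67, array([ 0.6148, -0.0093,  0.057 ]))]]
[ 0.6115 -0.0117  0.0586] 0.007705625639386946
bottle_neck [[(array([275., 192.]), 0.74, array([ 0.6186, -0.0188,  0.138 ]))], [(array([313., 192.]), 0.63, array([ 0.6115, -0.0014,  0.138 ])), (array([314., 198.]), 0.31, array([ 0.5963, -0.0052,  0.138 ]))]]
[ 0.6077 -0.0033  0.1474] 0.005714302072436745
[array([ 0.5111, -0.1125,  0.0577]), array([ 0.5606, -0.063 ,  0.0577]), array([ 0.6101, -0.0135,  0.0577])]
```

View pics/g8.png

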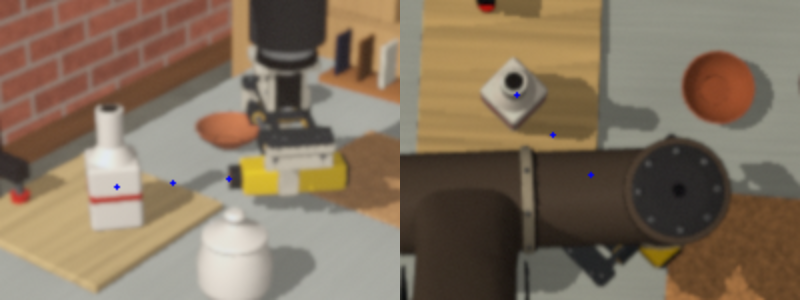

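In the crop the gun points along the blue line from its nozzle (234,177) to the band centre inside the bottle (116,187). The barrel rear lies on the same line, so the gun is level. I'll hold still for about 2.5 s.

```bash
for i in 1; do
python3 -m creep '[[[0,0,0,0,0],[0,0,0,0,0],[0,0,0,0,0],[0,0,0,0,0],[0,0,0,0,0],[0,0,0,0,0],[0,0,0,0,0],[0,0,0,0,0]]]'>/dev/null
python3 -m creep '[[[0,0,0,0,0],[0,0,0,0,0],[0,0,0,0,0],[0,0,0,0,0],[0,0,0,0,0],[0,0,0,0,0],[0,0,0,0,0],[0,0,0,0,0]]]'>/dev/null
python3 -m creep '[[[0,0,0,0,0],[0,0,0,0,0],[0,0,0,0,0],[0,0,0,0,0],[0,0,0,0,0],[0,0,0,0,0],[0,0,0,0,0],[0,0,0,0,0]]]'>/dev/null
python3 -m creep '[[[0,0,0,0,0],[0,0,0,0,0],[0,0,0,0,0],[0,0,0,0,0],[0,0,0,0,0],[0,0,0,0,0],[0,0,0,0,0],[0,0,0,0,0]]]'; done
python3 - <<'E'
from h import *
np.set_printoptions(precision=4,suppress=True)
t=telemetry.get_obs(); y=np.radians(t['orientation'][2]-180); g=t['tool_pos']-[0,0,.165]; ax=np.array([np.cos(y),np.sin(y),0])
N=[];S=[];B=[]
for i in range(5):
  P={n:snapshot(n) for n in('side','top')}
  b=[nets.landmark_of(P[n],'bottle_band') for n in P]
  if b[0] and b[1]: B.append(tri(P['side'],b[0][0]['uv'],P['top'],b[1][0]['uv'])[0])
  for x in nets.landmark_of(P['side'],'gun_nozzle'):
    if x['uv'][1]<300: N.append(x['uv'])
print('nozzle uv',np.median(N,0),'expected',proj(P['side'],[g+ax*.072])); b=np.median(B,0); print('band',b)
d=b-g; print('along',d@ax-.072,'lat',d@np.array([-ax[1],ax[0],0]),'vert',d[2])
E
```

```text
clock: 32.72
tool_pos: [0.4616, -0.162, 0.2225]
orientation: [-180.0, 0.0, -135.0]
force: [-0.2, -0.5, -1.9]
opening: 0.044
gripper_force: 29.9
nozzle uv [333.8 221.4] expected [[333.4198 218.956 ]]
band [ 0.6124 -0.0058  0.0623]
along 0.14506023280841623 lat 0.0038502237051708244 vert 0.004827863253082848
```

The aim is good: 145 mm from nozzle to band centre, offsets under 5 mm. Now the gun goes back to the mat.

```bash

python3 -m creep '[[[0,0,-0.015,0,0],[0,0,-0.03,0,0],[0,0,-0.05,0,0],[0,0,-0.05,0,0],[0,0,-0.04,0,0],[0,0,-0.02,0.02,0],[0,0,0,0.04,0],[0,0,0,0.06,0]]]'|sed -n 2,3p
python3 -m creep '[[[0,0,0,0.07,0],[0,0,0,0.07,0],[0,0,0,0.07,0],[0,0,0,0.07,0],[0,0,0,0.06,0],[0,0,0,0.03,0],[0,0,0,0,0]]]'|sed -n 2,3p
python3 -m creep '[[[0.008,-0.02,0,0,0],[0.022,-0.045,0,0,0],[0.045,-0.09,0,0,0],[0.06,-0.12,0,0,0],[0.06,-0.12,0,0,0],[0.055,-0.11,0,0,0],[0.04,-0.08,0,0,0],[0.015,-0.03,0,0,0]]]'|sed -n 2,3p
python3 -m creep '[[[0,0,0.02,0,0],[0,0,0.05,0,0],[0,0,0.08,0,0],[0,0,0.07,0,0],[0,0,0.05,0,0],[0,0,0.03,0,0],[0,0,0.015,0,0],[0,0,0,0,0]]]'|sed -n 2,4p
```

```text
tool_pos: [0.4617, -0.162, 0.2645]
orientation: [-180.0, 0.1, -145.9]
tool_pos: [0.4616, -0.162, 0.2639]
orientation: [180.0, 0.0, -179.2]
tool_pos: [0.4009, -0.2881, 0.2634]
orientation: [180.0, -0.0, -179.1]
tool_pos: [0.4026, -0.2857, 0.2]
orientation: [180.0, -0.1, -179.1]
force: [-0.4, 0.6, -1.4]
```

```bash

python3 -m creep '[[[0,0,0.02,0,0],[0,0,0.02,0,0],[0,0,0.01,0,0],[0,0,0,0,0]]]'|sed -n 2,4p
python3 -m creep '[[[0,0,0.007,0,0],[0,0,0,0,0]]]'|sed -n 2,4p
python3 -m creep '[[[0,0,0.004,0,0],[0,0,0,0,0]]]'|sed -n 2,4p
```

```text
tool_pos: [0.4024, -0.2859, 0.1902]
orientation: [180.0, -0.0, -179.1]
force: [0.1, 0.8, -1.9]
tool_pos: [0.4025, -0.286, 0.189]
orientation: [-180.0, 0.0, -179.1]
force: [-0.1, -0.0, -2.5]
tool_pos: [0.4025, -0.286, 0.1883]
orientation: [-180.0, 0.0, -179.1]
force: [-0.6, -0.0, -1.4]
```

```bash

python3 -m creep '[[[0,0,0.004,0,0],[0,0,0,0,0],[0,0,0,0,0.55],[0,0,0,0,0.7],[0,0,0,0,1],[0,0,0,0,1],[0,0,0,0,1],[0,0,0,0,1]]]'|sed -n 2,5p
python3 -m creep '[[[0,0,0,0,1],[0,0,0,0,1],[0,0,-0.03,0,1],[0,0,-0.1,0,1],[0,0,-0.15,0,1],[0,0,-0.15,0,1],[0,0,-0.15,0,1],[0,0,-0.15,0,1]]]'|sed -n 2,5p
python3 -m creep '[[[0.05,-0.12,0,0,1],[0,-0.15,0,0,1],[0,-0.15,0,0,1],[0,-0.15,0,0,1],[0,-0.15,0,0,1],[0,-0.15,0,0,1],[0,-0.1,0,0,1],[0,0,0,0,1]]]'|sed -n 1,5p
python3 gun.py; python3 - <<'E'
from h import *
P={n:snapshot(n) for n in('side','top')}
a=P['side']['frame'][130:355,180:480]; b=P['top']['frame'][130:355,220:520]
cv2.imwrite('pics/g9.png',np.hstack([cv2.resize(a,(400,300)),cv2.resize(b,(400,300))])[:,:,::-1])
E
```

```text
tool_pos: [0.4025, -0.286, 0.1875]
orientation: [-180.0, 0.0, -179.1]
force: [-0.2, 0.3, 0.2]
opening: 0.0758
tool_pos: [0.4021, -0.2859, 0.3355]
orientation: [-180.0, 0.0, -179.1]
force: [2.0, 0.7, -0.6]
opening: 0.0877
clock: 39.22
tool_pos: [0.3953, -0.4833, 0.3332]
orientation: [-180.0, -0.0, -179.2]
force: [-0.1, 0.5, -0.4]
opening: 0.0876
((391.9984436035156, -282.69580078125), (129.69635009765625, 47.27372360229492), 1.056626796722412) [ 0.3268 -0.3061] [ 0.4567 -0.2587]
gun [array([0.2234, 0.2188]), array([ 0.3886, -0.2817])]
gun_nozzle [array([ 0.4735, -0.2903]), array([0.1878, 0.2941])]
```

View pics/g9.png

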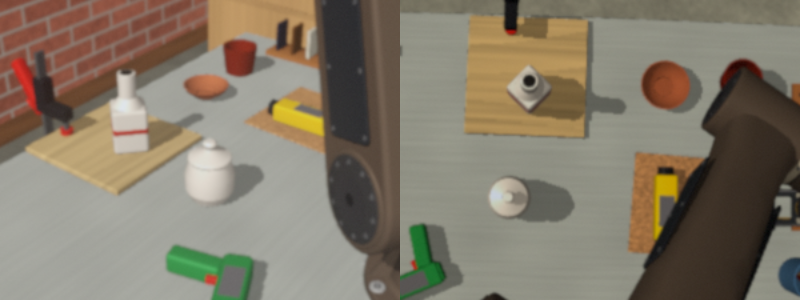

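The gun lies flat on its mat at (300,115) in the crop, in the spot it came from. The bottle stands on the board at (128,115), the other things are where they were, and the arm is clear. I'll hand in.

```bash
python3 -c "from plant import workorder; print(workorder.close_job())"
```

```text
the job is handed in; nothing more can be done
None
```

I stood the bottle upright on the board, aimed the gun at the red band from about 11 cm and held it for about 2.5 s, laid it back flat on its mat, and handed the job in at about 39 s of the 72 s; no verdict came back.

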